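Bin the scrap dowel with the lever-lid bin

TASK

Press the red lever pad of the green scrap bin all the way down, so that the lid opens wide and the scrap dowel waiting on the chute rolls in by itself. Once it has dropped in, ease the lever back up under your fingertips, so that the lid comes down slowly all the way and never drops or slams, and leave it shut. Do not touch the lid or the dowel, and leave everything else on the bench as it stands.

Things in the scene. Friction and masses are not known exactly. Their poses are not given: they have to be found in the camera images.
- scrap_bin: green steel scrap bin fixed to the bench, 150 x 150 mm, 104 mm high with its lid shut. Origin: centre of its underside. Lever along its -x face, lid hinge on its +y rim; a steel chute (114 mm wide, 20 degrees steep) comes in over its 70 mm high -y wall, its outer end 180 mm from the origin and up to 135 mm high
- bin_in (a point): centre of the bin's inner floor, 4 mm above the bench, axes as scrap_bin; the inside reaches 72 mm to either side in x and y
- lid_panel: green lid with a yellow free edge, 158 x 155 mm, 0.25 to 0.49 kg; a 26 mm flap under the free edge closes the chute's mouth. Origin: middle of the hinge line, 75 mm to the bin's +y and 102 mm above the bench; axes as scrap_bin when shut. Fully open, its free edge is about 225 mm above the bench, still on the bin's side of the hinge
- lid (a joint): lid angle in rad: 0 shut, 0.9 fully open. Linked to the lever (2.25 times the lever's angle). Nothing but its weight shuts it and nothing brakes it: when the lever is let go it slams.
- lever (a joint): lever angle in rad: 0 at rest (lid shut, pad end up, tilted 0.2 rad above level), 0.4 pressed fully down (pad end tilted 0.2 rad below level). It follows the lid back up; it turns about a pin parallel to the bin's x axis.
- lever_pad (a point): middle of the top of the red lever pad, a plate 55 mm (bin x) by 74 mm (bin y), beyond the bin's +y side, about 95 mm above the bench at rest; goes down 47 mm when fully pressed, moving sideways by less than 6 mm. 120 mm from the lever's pin; about 3 to 7 N down here holds the lid open. Axes as scrap_bin at rest
- scrap_dowel: short wooden dowel, 16 mm thick, 90 mm long, loose, lying across the chute against the lid's flap; it rolls into the bin when the flap has risen some 20 mm. Origin: middle of its length, 8 mm below its axis as it starts; its y axis is its length.
- sanding_block: cork sanding block 64 x 112 x 34 mm, loose; origin centre of underside. Leave it alone.
- pliers: combination pliers with red handles, 64 x 166 x 13 mm, loose; origin centre of underside. Leave them alone.
- folding_rule: folded yellow rule, 17 x 125 x 18 mm, loose; origin centre of underside. Leave it alone.
- offcut_6: brown wooden block 38 x 131 x 38 mm, loose; origin centre of underside. Leave it alone.
- tape_measure: yellow and black pocket tape measure standing on its base, 35 x 91 x 64 mm, loose; origin centre of underside. Leave it alone.
- nail_jar: small jar with a white cap, 68 mm wide, 84 mm high, loose; origin centre of underside. Leave it alone.

How it is judged:
By the outcome, as a careful person would: the job done as asked, in the order asked, and still so for the second after the job is handed in, with the robot touching nothing.
It also fails if it takes over 38 s, if anything falls off the work surface, if the arm or the gripper's body presses on something with over 40 N, if the wrist force passes 120 N, or if a joint passes its speed limit or range.

ROBOT

A 6-joint arm with a two-finger parallel gripper is mounted at the origin on a cart in front of the work surface, level with it; the furniture and walls round the work are solid. World frame = base frame: x ahead of the robot, y to its left, z up, the work surface at z = 0. Lengths are in m, angles in degrees, forces in N, time in s.
With the tool pointing down it reaches from about 0.4 to 0.825 m from the base axis. Payload 7 kg.
Tool frame: the origin (TCP) lies at the very end of the fingers, on their centre line; the grasp point (between the pads) lies 19 mm behind it (r.grip_depth is the distance from the TCP to the grasp point, in m); z points along the fingers, y is the line along which they close (so a half turn about z gives the same grasp; the last joint's range is limited). The gripper opens to 88 mm and grips with 3 to 60 N. Pads are 19 mm wide; open, the fingers measure 130 mm over their backs; the gripper's body (78 mm by 193 mm) begins 47 mm behind the grasp point.
Start: joints at [-56.144, 20.546, 0.682, 0, -70.136, -16.507], TCP at [0.201, -0.644, 0.198] pointing down, gripper open.
Joint ranges: [-176.03, 176.03], [-82.01, 121.73], [-58.28, 71.71], [-173.87, 95.51], [-174.79, -0.11], [-173.66, 173.66]. Speed limits (degrees/s): [136.94, 136.94, 172.46, 180, 180, 180].

INTERFACE

Orientations are given as [roll, pitch, yaw] about the fixed x, y, z axes, in that order (R = Rz(yaw) Ry(pitch) Rx(roll)).
In Python, from plant import r gives the robot as it stands.
- The arm moves only by the tool play_rows, never from a script. Its argument "rows" is a list that holds one entry, the list of rows, each a list of 5 numbers: the closure, from 0 (fully open) to 1 (shut), then the shift along the tool's x, y, z each as a share of 0.5 m, from -1 to 1, then the turn about the tool's z as a share of 1.5 rad, from -1 to 1. A call has exactly 8 rows; each row is the pose to reach, as a shift and turn from the pose commanded when the call began, along the tool's axes at that moment; what a row does not reach only later rows make up. A row lasts 1/12 s, in which the tool goes at most 41.7 mm and 7.16 degrees, less where a joint would pass 70% of its speed; a pose out of reach is approached as far as the arm can. A call with a number of a shift or a turn outside -1 to 1 is refused whole. A call with a gripper value outside its range is refused whole. The fingers move at their own pace and stop on an object; "squeeze" is the grip in N (left out, the last holds). Time passes only in rows, so rows that repeat a pose let the fingers close, or fill a call up. It gives the time, the measured TCP pose, the force, the opening and the grip force at its end, in the units of the state.
- r.get_state(): the state, without advancing time (a new reading comes with each control period).
- r.capture(name): name is "scene" or "side" or "wrist"; returns the picture (400x640x3 uint8, red, green, blue); there is no depth.
- r.camera_info(name): a dict with "fovy" (degrees; the focal length in pixels is half the picture's height over the tangent of half this angle, whatever the lens; pixels are square), "cx", "cy" (the principal point, pixels), "k1" (the pictures are not rectified: a ray, as slopes to the right and down, at radius r is drawn at 1 + k1 r^2 times it, then the intrinsics apply), "pose" (4x4, takes a point from camera to world coordinates). Camera axes: x right, y down, z forward; pixel columns grow to the right and rows downward; lengths in m; the calibration is good to about 2 mm. A picture is of the moment at which its call begins: read the wrist's pose just before it. camera_info takes no time and is no camera call; for the wrist camera it gives the pose at the moment of the call.
- r.close_job(): hands the job in; it is judged then, once.
The state is a dict: "time_s": time; "joints": joint angles; "qd": joint speeds; "joint_torque": joint torques, N m; "tcp_pos": TCP position; "eef_rot": TCP orientation; "contact_force": force on the tool from outside, world axes, zero at the start; "moment": the same for the moment, N m; "gripper_width": finger opening in m; "gripper_force": force on a finger pad.
Only numpy, scipy, OpenCV 4.12 (cv2) and the standard library are available. Lean on these libraries where they do the work, as an engineer would, in place of code of your own. Each camera call takes 0.05 s, during which the arm holds its last target. There are 200 camera calls.

## Working session

There is one attempt and no reset: what is moved stays moved. The work goes in short steps, Python scripts to look and compute and a tool call to move; the robot and the scene stay as the last step left them, time stands still between calls to the robot, and variables do not carry over. Pictures are saved under pics/ and viewed, at most 10 in all, crops included, and the job is handed in when it is done.

Besides the shell and the picture viewer there is one more tool, called after "Call:" as a command line: name --argument value ..., lists and objects as JSON in quotes. play_rows: Moves the arm, as the interface text tells. Its arguments: {"type":"object","properties":{"rows":{"type":"array","items":{"type":"array","items":{"type":"array","items":{"type":"number"}}}},"squeeze":{"type":"number"}},"required":["rows"]}

```bash
mkdir -p pics; python3 - <<'E'
from plant import r
import cv2
for n in("scene","side"):
    cv2.imwrite(f"pics/{n}0.png",r.capture(n)[:,:,::-1]); i=r.camera_info(n); print(n,i)
s=r.get_state();print(s["time_s"],s["tcp_pos"],s["eef_rot"],s["contact_force"])
E
```

```text
scene {'fovy': 51.65131748808202, 'cx': 324.66566591920963, 'cy': 197.59625614654107, 'k1': -0.022339580780424074, 'pose': array([[-0.52816392, -0.53178906,  0.66199945, -0.23474647],
       [-0.84897365,  0.34624871, -0.39919365,  0.48184924],
       [-0.01692964, -0.77285977, -0.63435098,  0.81831941],
       [ 0.        ,  0.        ,  0.        ,  1.        ]])}
side {'fovy': 50.96877009306035, 'cx': 316.81535277362167, 'cy': 198.6212505515831, 'k1': 0.008679941022224514, 'pose': array([[-0.85858945, -0.26613928,  0.43817124, -0.00161466],
       [-0.51265077,  0.45179829, -0.73011472,  0.87937471],
       [-0.00365281, -0.85149761, -0.52434575,  0.7152191 ],
       [ 0.        ,  0.        ,  0.        ,  1.        ]])}
0.1 [ 0.20111392 -0.64384823  0.19692301] [ 1.79915337e+02 -7.25761251e-03 -1.62657117e+02] [ 0.24661447 -0.32377745 -0.28446895]
```

View pics/scene0.png

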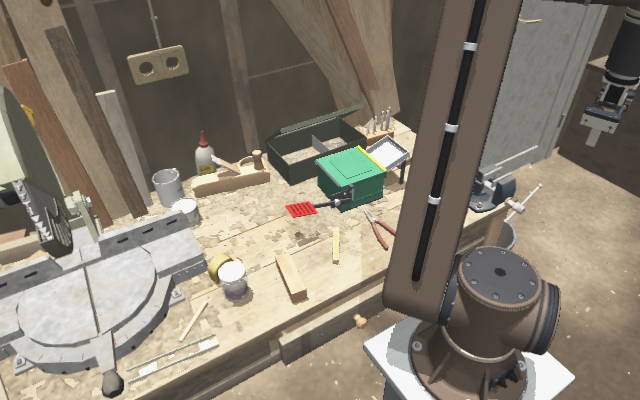

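View pics/side0.png

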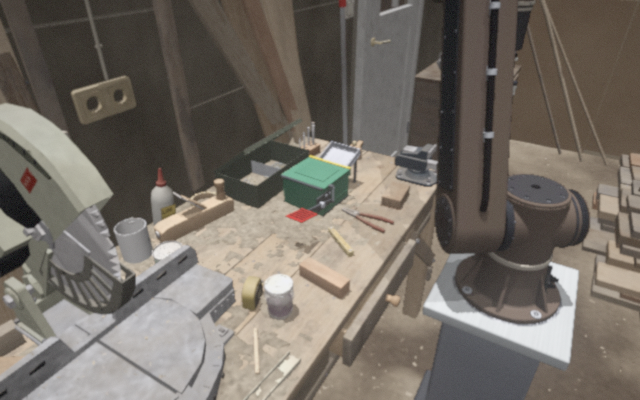

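The scene view shows the red pad at about (301,209) and the bin at (350,180). The side view shows the pad at (302,215) and the bin at (317,185). I'll enlarge both and triangulate the pad by colour.

```bash
cat > h.py <<'E'
import numpy as np, cv2
from plant import r
from scipy.optimize import least_squares
def proj(n,P,info=None):
    i=info or r.camera_info(n); T=i["pose"]; c=(np.atleast_2d(P)-T[:3,3])@T[:3,:3]
    s=c[:,:2]/c[:,2:]; s=s*(1+i["k1"]*(s**2).sum(1,keepdims=True)); f=200/np.tan(np.radians(i["fovy"]/2))
    return s*f+[i["cx"],i["cy"]]
def tri(obs):
    return least_squares(lambda P:np.concatenate([proj(n,P)[0]-p for n,p in obs.items()]),[.6,0,.1])
def redmask(im,box):
    a=im.astype(int); m=(a[...,0]>120)&(a[...,1]<70)&(a[...,2]<70); k=np.zeros_like(m); x0,y0,x1,y1=box; k[y0:y1,x0:x1]=1
    return m&k
E
python3 - <<'E'
from h import *
S=cv2.imread("pics/scene0.png");D=cv2.imread("pics/side0.png")
o={}
for n,im,b in(("scene",S,(270,195,330,225)),("side",D,(275,200,330,230))):
    m=redmask(im[:,:,::-1],b); y,x=np.nonzero(m); o[n]=np.array([x.mean(),y.mean()]);print(n,m.sum(),o[n],x.min(),x.max(),y.min(),y.max())
q=tri(o);print(q.x,q.fun)
a=cv2.resize(S[130:240,250:430],None,fx=4.4,fy=4.4,interpolation=2)
b=cv2.resize(D[130:240,250:430],None,fx=4.4,fy=4.4,interpolation=2)
cv2.imwrite("pics/a.png",a);cv2.imwrite("pics/b.png",b)
E
```

```text
scene 99 [302.27272727 209.5959596 ] 290 316 203 217<stdin>:5: RuntimeWarning: Mean of empty slice.
  ret = ret.dtype.type(ret / rcount)
Traceback (most recent call last):
ValueError: zero-size array to reduction operation minimum which has no identity
```

```bash
sed -i 's/m=(a\[...,0\]>120).*; k=/m=(a[...,0]-np.maximum(a[...,1],a[...,2])>65); k=/' h.py
python3 - <<'E'
from h import *
S=cv2.imread("pics/scene0.png");D=cv2.imread("pics/side0.png")
o={}
for n,im,b in(("scene",S,(270,195,330,225)),("side",D,(275,200,330,230))):
    m=redmask(im[:,:,::-1],b); y,x=np.nonzero(m); o[n]=np.array([x.mean(),y.mean()]);print(n,m.sum(),o[n],x.min(),x.max(),y.min(),y.max())
q=tri(o);print(q.x,q.fun)
a=cv2.resize(S[130:240,250:430],None,fx=4.4,fy=4.4,interpolation=2)
b=cv2.resize(D[130:240,250:430],None,fx=4.4,fy=4.4,interpolation=2)
cv2.imwrite("pics/a.png",a);cv2.imwrite("pics/b.png",b)
E
```

```text
scene 335 [300.69253731 208.94328358] 285 317 201 217
side 241 [301.47302905 214.85062241] 286 316 208 222
[0.50998591 0.10769841 0.09708406] [ 0.12239614  0.60871315 -0.28288754 -0.54943392]
```

View pics/a.png

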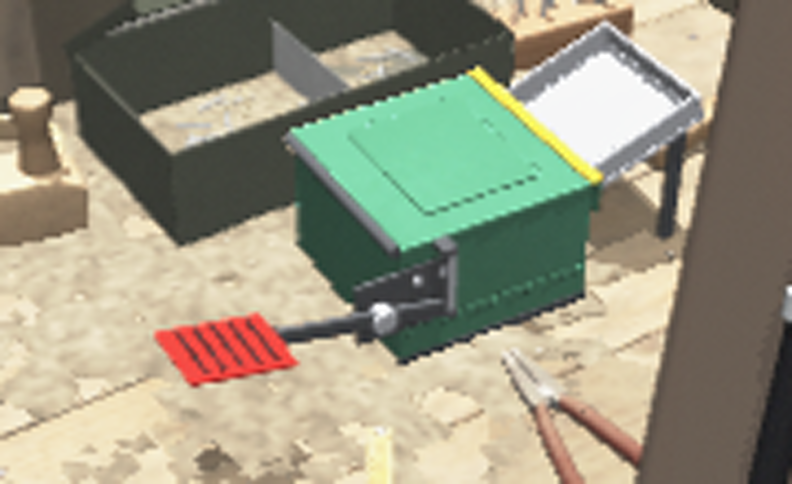

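View pics/b.png

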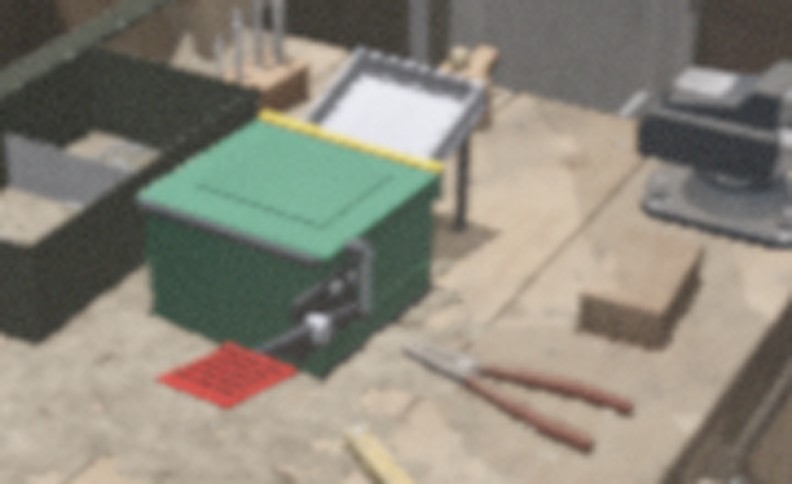

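Crop a shows the lid shut, its corners at about (288,135), (400,252), (600,180) and (475,70). The pad lies beyond the hinge side, with corners at (155,333), (260,314), (298,360) and (193,385). Crop b shows the same layout, and the dowel is hidden behind the lid. Next I'll fit the bin yaw.

```bash
python3 - <<'E'
from h import *
o=np.array([250,130])
A=np.array([[288,135],[400,252],[600,180],[475,70],[155,333],[260,314],[298,360],[193,385]])/4.4+o
B=np.array([[137,195],[325,258],[440,168],[262,113],[158,378],[230,342],[296,368],[226,407]])/4.4+o
# lid corners in bin frame: far hinge(+x,+y), near hinge(-x,+y)...
L=np.array([[.079,.075,.104],[-.079,.075,.104],[-.079,-.08,.104],[.079,-.08,.104]])
c,s=np.cos(.2),np.sin(.2); h=.0275;l=.037
Pd=np.array([[h,l*c,l*s],[h,-l*c,-l*s],[-h,-l*c,-l*s],[-h,l*c,l*s]])
I={n:r.camera_info(n) for n in("scene","side")}
def pts(p):
    x,y,t,px,py,pz=p; R=np.array([[np.cos(t),-np.sin(t),0],[np.sin(t),np.cos(t),0],[0,0,1]])
    Q=np.vstack([L,Pd+[px,py,pz]]); return Q@R.T+[x,y,0]
def f(p):
    Q=pts(p);return np.concatenate([(proj("scene",Q,I["scene"])-A).ravel(),(proj("side",Q,I["side"])-B).ravel()])
for t0 in(.5,2,-1):
    q=least_squares(f,[.6,-.05,t0,-.09,.17,.095]);print(q.cost,q.x.round(4),np.degrees(q.x[2]))
    if q.cost<60:
        print(pts(q.x)[4:].mean(0),q.fun.round(1)); print(pts(q.x).round(3))
from scipy.spatial.transform import Rotation as Ro
s=r.get_state();print(Ro.from_euler('xyz',s["eef_rot"],degrees=True).as_matrix().round(4))
E
```

```text
5.119919770960837 [ 0.5966 -0.1091 -0.0545 -0.0966  0.2083  0.0944] -3.1219410918173613
[0.51148217 0.10405392 0.09441616] [-0.2 -0.4  0.5  0.5  0.5  0.7  0.1  0.6 -0.3  0.3  0.2  0.2  0.9  1.2
 -0.1  0.5 -0.8 -0.3 -0.5 -0.3  0.3 -0.4 -0.4 -0.  -1.1 -0.7 -1.1 -0.3
  0.4 -0.1  0.5 -0.7]
[[ 0.68  -0.039  0.104]
 [ 0.522 -0.03   0.104]
 [ 0.513 -0.185  0.104]
 [ 0.671 -0.193  0.104]
 [ 0.541  0.139  0.102]
 [ 0.537  0.066  0.087]
 [ 0.482  0.069  0.087]
 [ 0.486  0.142  0.102]]
5.11991977096101 [ 0.5966 -0.1091 -0.0545 -0.0966  0.2083  0.0944] -3.121940664522589
[0.51148217 0.10405392 0.09441616] [-0.2 -0.4  0.5  0.5  0.5  0.7  0.1  0.6 -0.3  0.3  0.2  0.2  0.9  1.2
 -0.1  0.5 -0.8 -0.3 -0.5 -0.3  0.3 -0.4 -0.4 -0.  -1.1 -0.7 -1.1 -0.3
  0.4 -0.1  0.5 -0.7]
[[ 0.68  -0.039  0.104]
 [ 0.522 -0.03   0.104]
 [ 0.513 -0.185  0.104]
 [ 0.671 -0.193  0.104]
 [ 0.541  0.139  0.102]
 [ 0.537  0.066  0.087]
 [ 0.482  0.069  0.087]
 [ 0.486  0.142  0.102]]
5.119919770962386 [ 0.5966 -0.1091 -0.0545 -0.0966  0.2083  0.0944] -3.1219398512091368
[0.51148217 0.10405392 0.09441616] [-0.2 -0.4  0.5  0.5  0.5  0.7  0.1  0.6 -0.3  0.3  0.2  0.2  0.9  1.2
 -0.1  0.5 -0.8 -0.3 -0.5 -0.3  0.3 -0.4 -0.4 -0.  -1.1 -0.7 -1.1 -0.3
  0.4 -0.1  0.5 -0.7]
[[ 0.68  -0.039  0.104]
 [ 0.522 -0.03   0.104]
 [ 0.513 -0.185  0.104]
 [ 0.671 -0.193  0.104]
 [ 0.541  0.139  0.102]
 [ 0.537  0.066  0.087]
 [ 0.482  0.069  0.087]
 [ 0.486  0.142  0.102]]
[[-9.545e-01 -2.981e-01 -6.000e-04]
 [-2.981e-01  9.545e-01  1.400e-03]
 [ 1.000e-04  1.500e-03 -1.000e+00]]
```

The fit is good: pad centre (0.511, 0.104, 0.094) and bin yaw -3°. I'll close the fingers and travel at safe height, turning the gripper's long axis along world x.

Call:
play_rows --rows '[[[1, -0.03, 0.03, -0.03, -0.03], [1, -0.08, 0.09, -0.06, -0.08], [1, -0.13, 0.15, -0.1, -0.13], [1, -0.18, 0.21, -0.1, -0.18], [1, -0.23, 0.27, -0.1, -0.23], [1, -0.28, 0.33, -0.1, -0.28], [1, -0.33, 0.39, -0.1, -0.33], [1, -0.38, 0.45, -0.1, -0.38]]]' --squeeze 20

```text
time_s: 0.77
tcp_pos: [0.3155, -0.371, 0.2475]
eef_rot: [180.0, 0.0, -129.8]
contact_force: [1.0, 0.8, 0.2]
gripper_width: 0.0401
gripper_force: 0.0
```

```bash
cat > s.py <<'E'
from h import *
from scipy.spatial.transform import Rotation as Ro
s=r.get_state();R=Ro.from_euler('xyz',s["eef_rot"],degrees=True).as_matrix()
print(s["time_s"],s["tcp_pos"],s["eef_rot"],s["contact_force"],s["joints"])
d=np.array([.5115,.104,.13])-s["tcp_pos"];print("share to above pad",(R.T@d/.5).round(3),"turn",round(-np.radians(-90-s["eef_rot"][2])/1.5,3))
E
python3 s.py
```

```text
0.7667 [ 0.31553221 -0.37100845  0.24753818] [ 1.79986540e+02  7.31050255e-03 -1.29798622e+02] [1.00404154 0.795299   0.20049577] [-2.64374380e+01  7.40574258e-01 -1.76075260e+01 -1.07699485e-02
 -7.16633064e+01 -1.33577941e+01]
share to above pad [-0.981  0.307  0.235] turn -0.463
```

Call:
play_rows --rows '[[[1, -0.07, 0.02, 0, -0.05], [1, -0.14, 0.04, 0, -0.1], [1, -0.21, 0.06, 0, -0.15], [1, -0.28, 0.09, 0, -0.2], [1, -0.35, 0.11, 0, -0.25], [1, -0.42, 0.13, 0, -0.3], [1, -0.49, 0.15, 0, -0.35], [1, -0.56, 0.17, 0, -0.4]]]'

```text
time_s: 1.43
tcp_pos: [0.4304, -0.1018, 0.2479]
eef_rot: [-180.0, 0.0, -95.4]
contact_force: [1.3, -0.4, 0.7]
gripper_width: 0.0003
gripper_force: 0.0
```

```bash
python3 s.py
```

```text
1.4333 [ 0.430414   -0.10184637  0.24788037] [-1.79975467e+02  1.75733453e-02 -9.53907355e+01] [ 1.25091732 -0.38126978  0.74405475] [ 1.23768123e+01 -4.02506178e+00 -2.21425174e+01 -9.73292756e-03
 -7.18538195e+01 -1.77645227e+01]
share to above pad [-0.425 -0.123  0.236] turn -0.063
```

Call:
play_rows --rows '[[[1, -0.06, -0.02, 0, -0.01], [1, -0.13, -0.04, 0, -0.02], [1, -0.2, -0.06, 0, -0.03], [1, -0.27, -0.08, 0, -0.04], [1, -0.34, -0.1, 0.03, -0.05], [1, -0.39, -0.115, 0.08, -0.06], [1, -0.42, -0.123, 0.13, -0.06], [1, -0.425, -0.123, 0.18, -0.06]]]'

```text
time_s: 2.1
tcp_pos: [0.5132, 0.1043, 0.1563]
eef_rot: [-180.0, 0.0, -90.3]
contact_force: [-0.2, -1.6, -0.4]
gripper_width: 0.0003
gripper_force: 0.0
```

```bash
python3 s.py; python3 - <<'E'
from h import *
a=r.capture("scene")[120:245,240:420,::-1];b=r.capture("side")[120:245,240:420,::-1]
cv2.imwrite("pics/c.png",np.hstack([cv2.resize(v,None,fx=2.2,fy=2.2,interpolation=2) for v in(a,b)]))
E
```

```text
2.1 [0.51315447 0.10431896 0.15629872] [-1.79989363e+02  1.18884026e-02 -9.03277873e+01] [-0.19561006 -1.63214162 -0.35859169] [ 3.29736827e+01  8.15286893e+00 -2.17567450e+01 -4.72601246e-03
 -6.00749684e+01 -3.32991140e+01]
share to above pad [0.001 0.003 0.053] turn -0.004
```

View pics/c.png

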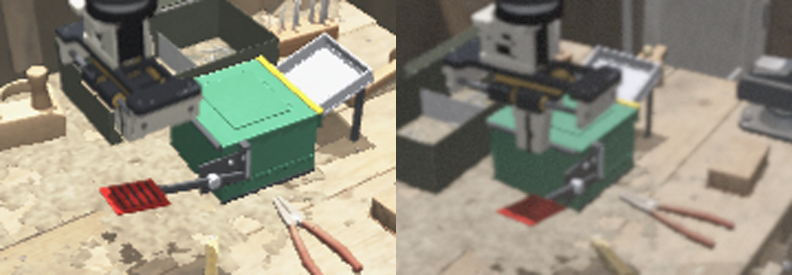

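The gripper hangs above the pad with the fingertips at about scene (130,140) in this crop, and the lid is still shut. Next I'll descend to just above the pad.

Call:
play_rows --rows '[[[1, 0, 0.003, 0.03, 0], [1, 0, 0.003, 0.06, 0], [1, 0, 0.003, 0.08, 0], [1, 0, 0.003, 0.09, 0], [1, 0, 0.003, 0.1, 0], [1, 0, 0.003, 0.105, 0], [1, 0, 0.003, 0.11, 0], [1, 0, 0.003, 0.112, 0]]]'

```text
time_s: 2.87
tcp_pos: [0.5111, 0.1018, 0.102]
eef_rot: [-180.0, 0.0, -90.5]
contact_force: [-0.5, 0.5, -0.2]
gripper_width: 0.0004
gripper_force: 0.0
```

```bash
python3 s.py;python3 -c "
from h import *
print(proj('scene',[[.5115,.104,.156]]))"
```

```text
2.8667 [0.5110845  0.10177071 0.10202047] [-1.79969995e+02  1.35208240e-02 -9.04626387e+01] [-0.54577709  0.51963223 -0.16649022] [ 3.28618583e+01  1.10319406e+01 -2.61908163e+01  6.51644187e-03
 -5.27447436e+01 -3.33284439e+01]
share to above pad [-0.004 -0.001 -0.056] turn -0.005
[[300.55413965 191.46765284]]
```

Call:
play_rows --rows '[[[1, -0.004, 0, 0.005, 0], [1, -0.004, 0, 0.01, 0], [1, -0.004, 0, 0.014, 0], [1, -0.004, 0, 0.018, 0], [1, -0.004, 0, 0.022, 0], [1, -0.004, 0, 0.026, 0], [1, -0.004, 0, 0.03, 0], [1, -0.004, 0, 0.034, 0]]]'

```text
time_s: 3.53
tcp_pos: [0.5109, 0.1038, 0.0846]
eef_rot: [-180.0, -0.0, -90.5]
contact_force: [0.2, -0.5, 0.2]
gripper_width: 0.0007
gripper_force: 0.0
```

Call:
play_rows --rows '[[[1, 0, 0, 0.004, 0], [1, 0, 0, 0.008, 0], [1, 0, 0, 0.012, 0], [1, 0, 0, 0.016, 0], [1, 0, 0, 0.02, 0], [1, 0, 0, 0.024, 0], [1, 0, 0, 0.028, 0], [1, 0, 0, 0.032, 0]]]'

```text
time_s: 4.2
tcp_pos: [0.5109, 0.1038, 0.0686]
eef_rot: [180.0, 0.0, -90.5]
contact_force: [0.8, 0.0, -0.1]
gripper_width: 0.0003
gripper_force: 0.0
```

There's no force 26 mm below the expected contact height, so I'll look before going further.

```bash
python3 s.py; python3 - <<'E'
from h import *
a=r.capture("scene")[120:245,240:420,::-1];b=r.capture("side")[120:245,240:420,::-1]
cv2.imwrite("pics/d.png",np.hstack([cv2.resize(v,None,fx=2.2,fy=2.2,interpolation=2) for v in(a,b)]))
print(proj("scene",r.get_state()["tcp_pos"]),proj("side",r.get_state()["tcp_pos"]))
E
```

```text
4.2 [0.51086919 0.10376806 0.06856436] [ 1.79999570e+02  4.61389098e-04 -9.04601068e+01] [ 0.79757352  0.01725917 -0.07483255] [ 3.30689523e+01  1.33490231e+01 -2.84068748e+01 -8.34283007e-04
 -4.82442061e+01 -3.35285035e+01]
share to above pad [-0.    -0.001 -0.123] turn -0.005
[[302.56523662 216.87067859]] [[302.04136164 222.37792597]]
```

View pics/d.png

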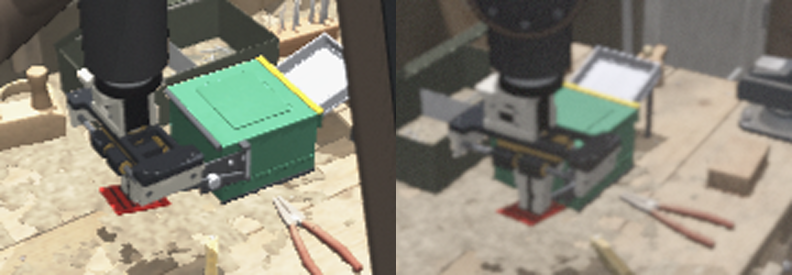

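In the pictures the tip sits about 20 mm higher than the reported TCP, just above the pad, and the pad hasn't moved. I'll keep descending slowly and watch the force.

Call:
play_rows --rows '[[[1, 0, 0, 0.003, 0], [1, 0, 0, 0.006, 0], [1, 0, 0, 0.009, 0], [1, 0, 0, 0.012, 0], [1, 0, 0, 0.015, 0], [1, 0, 0, 0.018, 0], [1, 0, 0, 0.021, 0], [1, 0, 0, 0.024, 0]]]'

```text
time_s: 4.97
tcp_pos: [0.5114, 0.104, 0.0568]
eef_rot: [-179.9, 0.0, -90.4]
contact_force: [1.1, 3.4, 4.6]
gripper_width: 0.0008
gripper_force: 1.9
```

```bash
python3 s.py; python3 - <<'E'
from h import *
a=r.capture("scene")[160:235,260:400,::-1];b=r.capture("side")[160:235,260:400,::-1]
cv2.imwrite("pics/e.png",np.vstack([cv2.resize(v,None,fx=4,fy=4,interpolation=2) for v in(a,b)]))
E
```

```text
4.9667 [0.5113636  0.10403725 0.05683122] [-1.79948772e+02  2.38233469e-02 -9.04488659e+01] [1.10113462 3.41426936 4.58206798] [ 3.30713229e+01  1.42237123e+01 -2.91388171e+01  1.16036685e-02
 -4.65816070e+01 -3.35281708e+01]
share to above pad [ 0.    -0.    -0.146] turn -0.005
```

View pics/e.png

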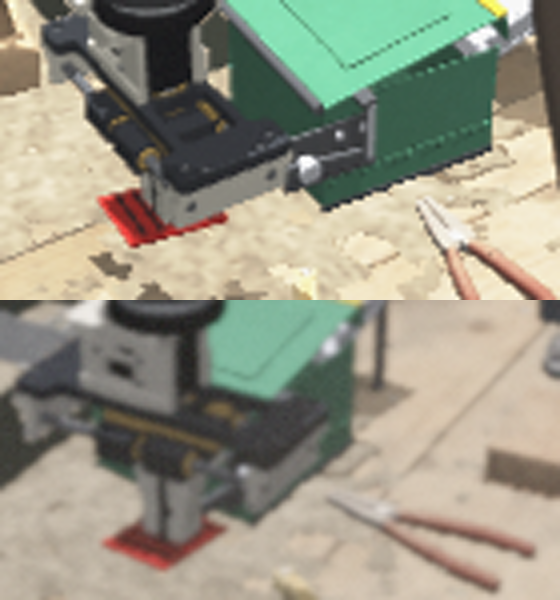

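The tip is on the pad with about 4.6 N on it, and the lid's free edge has begun to rise. I'll continue the press.

Call:
play_rows --rows '[[[1, 0, 0, 0.003, 0], [1, 0, 0, 0.006, 0], [1, 0, 0, 0.009, 0], [1, 0, 0, 0.012, 0], [1, 0, 0, 0.015, 0], [1, 0, 0, 0.018, 0], [1, 0, 0, 0.021, 0], [1, 0, 0, 0.024, 0]]]'

```text
time_s: 5.73
tcp_pos: [0.5108, 0.1038, 0.0445]
eef_rot: [180.0, -0.0, -90.5]
contact_force: [0.1, 3.1, 4.1]
gripper_width: 0.0007
gripper_force: 1.8
```

Call:
play_rows --rows '[[[1, 0, 0, 0.003, 0], [1, 0, 0, 0.006, 0], [1, 0, 0, 0.009, 0], [1, 0, 0, 0.012, 0], [1, 0, 0, 0.015, 0], [1, 0, 0, 0.018, 0], [1, 0, 0, 0.021, 0], [1, 0, 0, 0.024, 0]]]'

```text
time_s: 6.4
tcp_pos: [0.5108, 0.1037, 0.0326]
eef_rot: [180.0, -0.0, -90.5]
contact_force: [-0.1, 2.1, 3.6]
gripper_width: 0.0001
gripper_force: 1.8
```

Call:
play_rows --rows '[[[1, 0, 0, 0.002, 0], [1, 0, 0, 0.004, 0], [1, 0, 0, 0.006, 0], [1, 0, 0, 0.008, 0], [1, 0, 0, 0.01, 0], [1, 0, 0, 0.012, 0], [1, 0, 0, 0.014, 0], [1, 0, 0, 0.016, 0]]]'

```text
time_s: 7.07
tcp_pos: [0.5107, 0.1035, 0.0246]
eef_rot: [180.0, -0.0, -90.5]
contact_force: [1.0, 0.7, 2.9]
gripper_width: 0.0003
gripper_force: 1.4
```

```bash
python3 s.py; python3 - <<'E'
from h import *
a=r.capture("scene")[90:235,260:420,::-1];b=r.capture("side")[90:235,260:420,::-1]
cv2.imwrite("pics/f.png",np.hstack([cv2.resize(v,None,fx=2.5,fy=2.5,interpolation=2) for v in(a,b)]))
E
```

```text
7.0667 [0.51072924 0.10354467 0.02460363] [ 1.79983927e+02 -1.64384547e-02 -9.04611689e+01] [0.99266872 0.73728105 2.94078672] [ 3.30604211e+01  1.67417648e+01 -3.10645622e+01  7.18515530e-03
 -4.22161512e+01 -3.35269148e+01]
share to above pad [-0.001 -0.001 -0.211] turn -0.005
```

View pics/f.png

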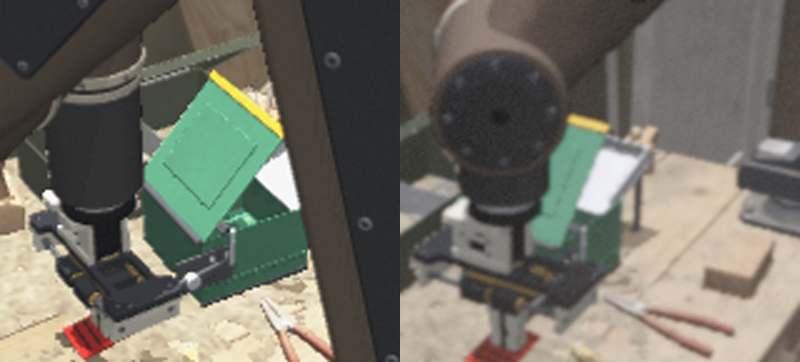

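The lid now stands wide open, with the yellow edge near crop (245,100) and no dowel visible on the chute. I'll keep pressing to reach the lever's end stop.

Call:
play_rows --rows '[[[1, 0, 0, 0.0015, 0], [1, 0, 0, 0.003, 0], [1, 0, 0, 0.0045, 0], [1, 0, 0, 0.006, 0], [1, 0, 0, 0.007, 0], [1, 0, 0, 0.008, 0], [1, 0, 0, 0.009, 0], [1, 0, 0, 0.01, 0]]]'

```text
time_s: 7.83
tcp_pos: [0.5109, 0.1035, 0.0203]
eef_rot: [180.0, -0.0, -90.4]
contact_force: [-3.6, -2.0, 14.9]
gripper_width: 0.0002
gripper_force: 6.8
```

Call:
play_rows --rows '[[[1, 0, 0, 0.001, 0], [1, 0, 0, 0.002, 0], [1, 0, 0, 0.003, 0], [1, 0, 0, 0.004, 0], [1, 0, 0, 0.004, 0], [1, 0, 0, 0.004, 0], [1, 0, 0, 0.004, 0], [1, 0, 0, 0.004, 0]]]'

```text
time_s: 8.5
tcp_pos: [0.511, 0.1035, 0.02]
eef_rot: [-179.9, -0.0, -90.4]
contact_force: [-7.8, -2.6, 27.2]
gripper_width: 0.0002
gripper_force: 13.3
```

The lever is at its stop: 27 N, and z no longer follows the command. Now I'll check whether the dowel has dropped in.

```bash
python3 - <<'E'
from h import *
a=r.capture("scene")[110:220,300:400,::-1];b=r.capture("side")[110:220,300:400,::-1];w=r.capture("wrist")[:,:,::-1]
z=[cv2.resize(v,(390,429),interpolation=2) for v in(a,b)]
w=cv2.resize(w,(270,169))
c=np.zeros((600,780,3),np.uint8);c[:429,:390]=z[0];c[:429,390:]=z[1];c[430:599,:270]=w
cv2.imwrite("pics/g.png",c);print(r.get_state()["time_s"])
E
```

```text
8.65
```

View pics/g.png

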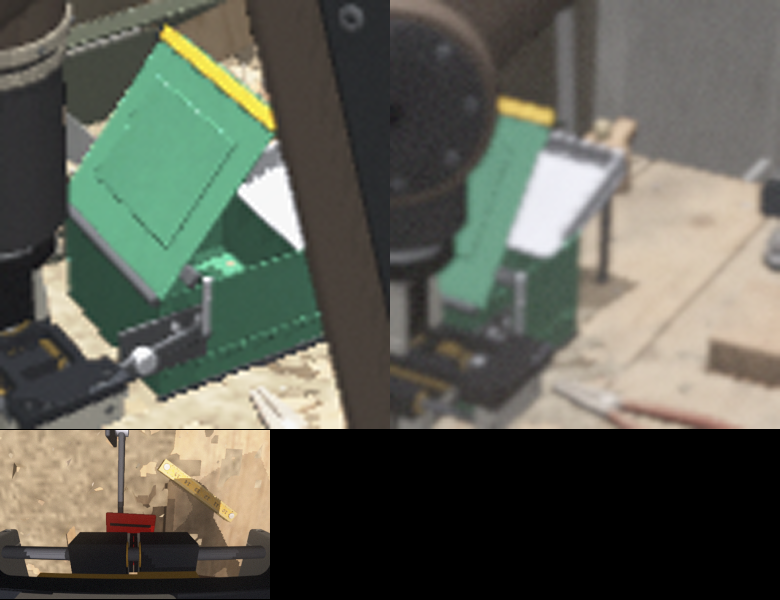

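Both views show the chute empty down to the bin mouth, so the dowel has dropped in. I'll ease the lever up slowly.

Call:
play_rows --rows '[[[1, 0, 0, -0.001, 0], [1, 0, 0, -0.002, 0], [1, 0, 0, -0.003, 0], [1, 0, 0, -0.004, 0], [1, 0, 0, -0.005, 0], [1, 0, 0, -0.006, 0], [1, 0, 0, -0.007, 0], [1, 0, 0, -0.008, 0]]]'

```text
time_s: 9.32
tcp_pos: [0.5107, 0.1037, 0.0217]
eef_rot: [180.0, -0.0, -90.5]
contact_force: [-0.1, -0.9, 1.6]
gripper_width: 0.0002
gripper_force: 1.0
```

Call:
play_rows --rows '[[[1, 0, 0, -0.001, 0], [1, 0, 0, -0.002, 0], [1, 0, 0, -0.003, 0], [1, 0, 0, -0.004, 0], [1, 0, 0, -0.005, 0], [1, 0, 0, -0.006, 0], [1, 0, 0, -0.007, 0], [1, 0, 0, -0.008, 0]]]'

```text
time_s: 9.98
tcp_pos: [0.5108, 0.1038, 0.0258]
eef_rot: [180.0, 0.0, -90.5]
contact_force: [-1.4, -0.1, 2.3]
gripper_width: 0.0
gripper_force: 1.2
```

Call:
play_rows --rows '[[[1, 0, 0, -0.0012, 0], [1, 0, 0, -0.0024, 0], [1, 0, 0, -0.0036, 0], [1, 0, 0, -0.0048, 0], [1, 0, 0, -0.006, 0], [1, 0, 0, -0.0072, 0], [1, 0, 0, -0.0084, 0], [1, 0, 0, -0.0096, 0]]]'

```text
time_s: 10.65
tcp_pos: [0.5109, 0.1039, 0.0307]
eef_rot: [-180.0, 0.0, -90.5]
contact_force: [-1.0, 2.2, 2.3]
gripper_width: 0.0009
gripper_force: 1.4
```

Call:
play_rows --rows '[[[1, 0, 0, -0.0012, 0], [1, 0, 0, -0.0024, 0], [1, 0, 0, -0.0036, 0], [1, 0, 0, -0.0048, 0], [1, 0, 0, -0.006, 0], [1, 0, 0, -0.0072, 0], [1, 0, 0, -0.0084, 0], [1, 0, 0, -0.0096, 0]]]'

```text
time_s: 11.32
tcp_pos: [0.5109, 0.1037, 0.0354]
eef_rot: [-180.0, -0.0, -90.5]
contact_force: [-0.7, 1.8, 2.9]
gripper_width: 0.0006
gripper_force: 1.6
```

Call:
play_rows --rows '[[[1, 0, 0, -0.0012, 0], [1, 0, 0, -0.0024, 0], [1, 0, 0, -0.0036, 0], [1, 0, 0, -0.0048, 0], [1, 0, 0, -0.006, 0], [1, 0, 0, -0.0072, 0], [1, 0, 0, -0.0084, 0], [1, 0, 0, -0.0096, 0]]]'

```text
time_s: 11.98
tcp_pos: [0.5108, 0.1035, 0.0402]
eef_rot: [180.0, -0.0, -90.5]
contact_force: [-1.1, 0.3, 3.5]
gripper_width: 0.0006
gripper_force: 1.6
```

Contact is holding, so I'll continue to about z 0.070.

Call:
play_rows --rows '[[[1, 0, 0, -0.0012, 0], [1, 0, 0, -0.0024, 0], [1, 0, 0, -0.0036, 0], [1, 0, 0, -0.0048, 0], [1, 0, 0, -0.006, 0], [1, 0, 0, -0.0072, 0], [1, 0, 0, -0.0084, 0], [1, 0, 0, -0.0096, 0]]]'

```text
time_s: 12.65
tcp_pos: [0.5108, 0.1037, 0.045]
eef_rot: [180.0, -0.0, -90.5]
contact_force: [0.4, -2.2, 2.6]
gripper_width: 0.0003
gripper_force: 1.4
```

Call:
play_rows --rows '[[[1, 0, 0, -0.0012, 0], [1, 0, 0, -0.0024, 0], [1, 0, 0, -0.0036, 0], [1, 0, 0, -0.0048, 0], [1, 0, 0, -0.006, 0], [1, 0, 0, -0.0072, 0], [1, 0, 0, -0.0084, 0], [1, 0, 0, -0.0096, 0]]]'

```text
time_s: 13.32
tcp_pos: [0.5109, 0.1037, 0.0498]
eef_rot: [-180.0, -0.0, -90.5]
contact_force: [-0.7, -2.3, 2.6]
gripper_width: 0.0007
gripper_force: 1.4
```

Call:
play_rows --rows '[[[1, 0, 0, -0.0012, 0], [1, 0, 0, -0.0024, 0], [1, 0, 0, -0.0036, 0], [1, 0, 0, -0.0048, 0], [1, 0, 0, -0.006, 0], [1, 0, 0, -0.0072, 0], [1, 0, 0, -0.0084, 0], [1, 0, 0, -0.0096, 0]]]'

```text
time_s: 13.98
tcp_pos: [0.5109, 0.1037, 0.0546]
eef_rot: [-180.0, -0.0, -90.5]
contact_force: [0.4, -2.8, 2.7]
gripper_width: 0.0004
gripper_force: 1.5
```

Call:
play_rows --rows '[[[1, 0, 0, -0.001, 0], [1, 0, 0, -0.002, 0], [1, 0, 0, -0.003, 0], [1, 0, 0, -0.004, 0], [1, 0, 0, -0.005, 0], [1, 0, 0, -0.006, 0], [1, 0, 0, -0.007, 0], [1, 0, 0, -0.008, 0]]]'

```text
time_s: 14.65
tcp_pos: [0.5108, 0.1038, 0.0586]
eef_rot: [180.0, 0.0, -90.5]
contact_force: [-0.4, -3.6, 2.9]
gripper_width: 0.0003
gripper_force: 1.5
```

Call:
play_rows --rows '[[[1, 0, 0, -0.001, 0], [1, 0, 0, -0.002, 0], [1, 0, 0, -0.003, 0], [1, 0, 0, -0.004, 0], [1, 0, 0, -0.005, 0], [1, 0, 0, -0.006, 0], [1, 0, 0, -0.007, 0], [1, 0, 0, -0.008, 0]]]'

```text
time_s: 15.32
tcp_pos: [0.5108, 0.1038, 0.0626]
eef_rot: [180.0, 0.0, -90.5]
contact_force: [-0.2, -2.9, 1.8]
gripper_width: 0.0007
gripper_force: 1.5
```

Call:
play_rows --rows '[[[1, 0, 0, -0.001, 0], [1, 0, 0, -0.002, 0], [1, 0, 0, -0.003, 0], [1, 0, 0, -0.004, 0], [1, 0, 0, -0.005, 0], [1, 0, 0, -0.006, 0], [1, 0, 0, -0.007, 0], [1, 0, 0, -0.008, 0]]]'

```text
time_s: 15.98
tcp_pos: [0.5108, 0.1037, 0.0666]
eef_rot: [180.0, -0.0, -90.5]
contact_force: [-0.8, -3.0, 2.3]
gripper_width: 0.0003
gripper_force: 1.5
```

Call:
play_rows --rows '[[[1, 0, 0, -0.001, 0], [1, 0, 0, -0.002, 0], [1, 0, 0, -0.003, 0], [1, 0, 0, -0.004, 0], [1, 0, 0, -0.005, 0], [1, 0, 0, -0.006, 0], [1, 0, 0, -0.007, 0], [1, 0, 0, -0.008, 0]]]'

```text
time_s: 16.65
tcp_pos: [0.5109, 0.1039, 0.0706]
eef_rot: [-180.0, 0.0, -90.5]
contact_force: [-0.2, 0.7, 0.4]
gripper_width: 0.0007
gripper_force: 0.0
```

Contact ended at z of about 0.07, where the lever is at rest. I'll retreat upward and check.

Call:
play_rows --rows '[[[1, 0, 0, -0.002, 0], [1, 0, 0, -0.005, 0], [1, 0, 0, -0.01, 0], [1, 0, 0, -0.02, 0], [1, 0, 0, -0.04, 0], [1, 0, 0, -0.07, 0], [1, 0, 0, -0.1, 0], [1, 0, 0, -0.12, 0]]]'

```text
time_s: 17.32
tcp_pos: [0.5116, 0.104, 0.1329]
eef_rot: [-179.9, 0.0, -90.4]
contact_force: [0.9, -0.6, 0.3]
gripper_width: 0.0006
gripper_force: 0.0
```

Call:
play_rows --rows '[[[1, 0, 0, -0.03, 0], [1, 0, 0, -0.07, 0], [1, 0, 0, -0.1, 0], [1, 0, 0, -0.12, 0], [1, 0, 0, -0.12, 0], [1, 0, 0, -0.12, 0], [1, 0, 0, -0.12, 0], [1, 0, 0, -0.12, 0]]]'

```text
time_s: 17.98
tcp_pos: [0.5102, 0.1035, 0.1895]
eef_rot: [179.9, -0.0, -90.5]
contact_force: [-0.1, 0.8, -0.0]
gripper_width: 0.0006
gripper_force: 0.0
```

```bash
python3 s.py; python3 - <<'E'
from h import *
a=r.capture("scene")[120:245,240:420,::-1];b=r.capture("side")[120:245,240:420,::-1]
cv2.imwrite("pics/h.png",np.hstack([cv2.resize(v,None,fx=2.2,fy=2.2,interpolation=2) for v in(a,b)]))
E
```

```text
17.9833 [0.510232   0.1034706  0.18950545] [ 1.79904282e+02 -4.54751076e-02 -9.04670149e+01] [-0.14161545  0.75477691 -0.04425178] [ 3.30685368e+01  6.36658456e+00 -1.92305371e+01 -1.65893292e-02
 -6.45077870e+01 -3.35284362e+01]
share to above pad [-0.001 -0.003  0.119] turn -0.005
```

View pics/h.png

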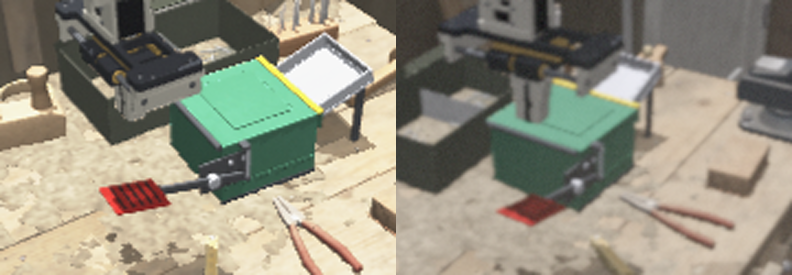

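The lid is shut flush, the pad is back at rest at crop (135,197), the chute is empty, the neighbouring objects in view haven't moved, and the gripper is clear.

```bash
python3 -c "
from plant import r
print(r.close_job())"
```

```text
the job is handed in; nothing more can be done
None
```

I pressed the lever fully down, the dowel left the chute (I never saw it inside the bin itself), and I eased the lid shut over about 8 s; the job was handed in at about 18 s with the gripper clear, and no verdict came back.

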